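# Check the hooded mixer switches by touch

### The job

The two toggle switches of the tube mixers sit unlit in the dark under the drip hood of the white switch console. Reach in at a slant from the open side and feel first the near switch, then the far one, with the fingertips: a toggle leaning away from the robot is on, one leaning towards it is off. Flip over any that is off and leave on any that is already on, pressing gently and not disturbing the things round about; finish with both fully on and the hand clear.

Things in the scene. Friction and masses are not known exactly. Their poses are not given: they have to be found in the camera images.
- console: White switch console fixed to the bench, open side to the robot's right. Origin: centre of its underside; x runs from the open side to the back, y along it, towards the robot (nearly world -x), z up. Base box 200 (x) by 340 (y) by 50 mm high. Two toggles stand on it at x = -30 mm, y = +70 (near) and -70 mm (far), under a flat hood on a back plate (rear face at x = +95 mm).
- hood_edge (a point): Middle of the hood's edge on the open side, at mid-thickness: console x -52, y 0, z 160.5 mm. The hood is opaque, level, 5 mm thick (158 to 163 mm above the bench), runs from this edge back to x = +95 mm over the full 340 mm length. Below it the long side and the near end (y = +170) are open; a 5 mm plate closes the far end (y = -165 to -170 mm).
- near_pivot (a point): Pivot of the near toggle at the top of the base box (console x -30, y +70, z 50 mm). Toggle: round steel stalk 12 mm thick, rising from here to a solid steel ball of 40 mm whose centre is 70 mm from the pivot; it swings only along the console (its y-z plane), 0.4 rad either side of upright. At either end the ball's centre is 27 mm to the side and 114 mm above the bench.
- far_pivot (a point): Pivot of the far toggle (console x -30, y -70, z 50 mm); the toggle is the same as the near one. The ball's weight (toggle 0.32 kg) keeps each at one end or the other: a push on the stalk 30 mm above the pivot takes about 2 N at first, nothing at upright, then it falls over by itself. Its foot is rubber-mounted: pressed on against its end stop it gives along y, 4 mm under 10 N.
- near_toggle (a joint): Near toggle: 0 = off (leaning towards the robot, console +y), 0.4 = upright, 0.8 = on (leaning away, console -y), rad.
- far_toggle (a joint): Far toggle: 0 = off (leaning towards the robot, console +y), 0.4 = upright, 0.8 = on (leaning away, console -y), rad.
- near_knob (a point): Centre of the 40 mm steel ball at the end of the near toggle.
- far_knob (a point): Centre of the 40 mm steel ball at the end of the far toggle.
- reagent_bottle_mid (a point): Bystander: bottle with orange cap, 52 mm diameter, 105 mm high, standing on the bench in front of the console's open side; the point is half-way up.
- tube_rack: Bystander: white foam block 90 by 200 by 35 mm with capped tubes standing in it (top 101 mm above the bench), behind the console's back plate; origin under its centre.
- spreader: Bystander: white plastic strip 18 by 120 by 6 mm lying on the console's base box along its open edge; origin under its centre.
- test_tile: Bystander: white ceramic test tile 170 by 240 by 8 mm on the bench; origin under its centre.
- jar: Bystander: amber jar, 80 mm diameter, 90 mm high, far left; origin under its centre.
- beaker: Bystander: glass beaker, 70 mm diameter, 90 mm high, far right; origin under its centre.
- pen_case: Bystander: blue case 50 by 170 by 22 mm on the bench; origin under its centre.

How it is judged (in metres and radians):
On the way, in this order (a step that is already met when the one before it is completed fails the run):
1. the fingers touch the near toggle (contact force between the fingers and near_toggle above 0.5 N), for 0.04 s.
2. then the fingers touch the far toggle (contact force between the fingers and far_toggle above 0.5 N), for 0.04 s.
At the end, for the whole second after the job is handed in: Both toggles are on (joint above 0.7 rad of 0.8) and at rest, the near and then the far one having been touched by the fingers (value of joint each of near_toggle, far_toggle above 0.7 rad and velocity of joint near_toggle between -0.1 and 0.1 rad/s and velocity of joint far_toggle between -0.1 and 0.1 rad/s).
It fails at once if a toggle that was on is thrown off (back within 0.15 rad of off, more than 35 mm from where its ball started) ((value of joint near_toggle below 0.15 rad and distance of near_knob from where it was at the start of the episode above 0.035 m) or (value of joint far_toggle below 0.15 rad and distance of far_knob from where it was at the start of the episode above 0.035 m)).
It fails at once if a toggle is pressed with more than 25 N (contact force between any of the arm, the fingers and near_toggle above 25 N or contact force between any of the arm, the fingers and far_toggle above 25 N).
It fails at once if a bystander is moved by more than 30 mm (distance of any of reagent_bottle_mid, tube_rack, spreader, test_tile, jar, beaker, pen_case from where it was at the start of the episode above 0.03 m).
It also fails if it takes over 46 s, if anything falls off the work surface, if the arm or the gripper's body presses on something with over 40 N, if the wrist force passes 120 N, or if a joint passes its speed limit or range.

### The arm

A 6-joint arm with a two-finger parallel gripper is mounted at the origin on the work surface. World frame = base frame: x ahead of the robot, y to its left, z up, the work surface at z = 0. Lengths are in m, angles in degrees, forces in N, time in s.
With the tool pointing down it reaches from about 0.425 to 1.125 m from the base axis. Payload 14.9 kg.
Tool frame: the origin (TCP) lies midway between the tips of the shut fingers; the grasp point (between the pads) lies 19 mm behind it; z points along the fingers, y is the line along which they close (so a half turn about z gives the same grasp; the last joint's range is limited). The gripper opens to 91 mm and grips with 3 to 60 N. Pads are 32 mm wide; open, the fingers measure 118 mm over their backs; the gripper's body (76 mm by 178 mm) begins 60 mm behind the grasp point.
Start: joints at [-72.668, 21.709, 99.362, -0, 58.929, -1.908], TCP at [0.231, -0.661, 0.214] pointing down, gripper open.
Joint ranges: [-158.91, 158.91], [-42.39, 125.64], [0.06, 152.35], [-60.88, 240.88], [17.5, 164.5], [-176.32, 176.32]. Speed limits (degrees/s): [108.29, 108.29, 136.94, 180, 180, 180].

### API

Orientations are given as [roll, pitch, yaw] about the fixed x, y, z axes, in that order (R = Rz(yaw) Ry(pitch) Rx(roll)).
In Python, from plant import env gives the robot as it stands.
- The arm moves only by the tool drive_tool, never from a script. Its argument "steps" is text: rows parted by semicolons, each of 5 numbers parted by spaces: the shift along the tool's x, y, z in mm, then the turn about the tool's z in degrees, then the closure in counts, from 0 (fully open) to 255 (shut). In form: tx ty tz spin claw; .... A call has 1 to 12 rows; each row shifts and turns the commanded pose from where the row before left it, along the tool's axes as they then stand; what a row does not reach is not made up. A row lasts 1/10 s, in which the tool goes at most 50 mm and 8.59 degrees, less where a joint would pass 70% of its speed; a pose out of reach is approached as far as the arm can. A call is refused whole if a number of a shift passes 50 or a number of a turn 8.59, either way. A call with a gripper value outside its range is refused whole. The fingers move at their own pace and stop on an object; "squeeze" is the grip in N (left out, the last holds). Time passes only in rows, so rows that do not move let the fingers close. It gives the time, the measured TCP pose, the force, the opening and the grip force at its end, in the units of the state.
- env.observe(): the state, without advancing time (a new reading comes with each control period).
- env.camera(name): name is "side" or "top"; returns the picture (420x560x3 uint8, red, green, blue); there is no depth.
- env.camera_info(name): a dict with "fx", "fy", "cx", "cy" (pixels), "eye" and "attitude" of the camera in the world. Camera axes: x right, y down, z forward; pixel columns grow to the right and rows downward; lengths in m; the calibration is good to about 2 mm. A picture is of the moment at which its call begins. camera_info takes no time and is no camera call.
- env.job_done(): hands the job in; it is judged then, once.
The state is a dict: "time": time; "joints": joint angles; "dq": joint speeds; "joint_efforts": joint torques, N m; "ee_pos": TCP position; "eef_rot": TCP orientation; "ft_force": force on the tool from outside, world axes, zero at the start; "wrist_torque": the same for the moment, N m; "grip_width": finger opening in m; "gripper_force": force on a finger pad.
Only numpy, scipy, OpenCV 4.12 (cv2) and the standard library are available. Lean on these libraries where they do the work, as an engineer would, in place of code of your own. Each camera call takes 0.05 s, during which the arm holds its last target. There are 200 camera calls.

## Working session

There is one attempt and no reset: what is moved stays moved. The work goes in short steps, Python scripts to look and compute and a tool call to move; the robot and the scene stay as the last step left them, time stands still between calls to the robot, and variables do not carry over. Pictures are saved under pics/ and viewed, at most 10 in all, crops included, and the job is handed in when it is done.

Besides the shell and the picture viewer there is one more tool, called after "Call:" as name(argument=value, ...) on one line, values as JSON. drive_tool: Moves the arm, as the interface text tells. Its arguments: {"type":"object","properties":{"steps":{"type":"string"},"squeeze":{"type":"number"}},"required":["steps"]}

```bash
mkdir -p pics; ls
python3 - <<'E'
from plant import env
import cv2,numpy as np
for n in("side","top"):
    cv2.imwrite(f"pics/{n}0.png",env.camera(n)[:,:,::-1]); i=env.camera_info(n)
    print(n,{k:np.round(v,4).tolist() for k,v in i.items()})
print(env.observe())
E
```

```text
pics
side {'fx': 466.7804, 'fy': 466.7804, 'cx': 279.5277, 'cy': 213.765, 'eye': [1.3401, 0.6234, 1.1725], 'attitude': [-135.8835, 0.9519, 125.4614]}
top {'fx': 407.3997, 'fy': 407.3997, 'cx': 278.8858, 'cy': 209.3795, 'eye': [0.2662, -0.014, 1.6245], 'attitude': [-171.0452, 0.6112, -88.7683]}
{'time': 0.1, 'joints': array([-7.26687887e+01,  2.17346765e+01,  9.93941401e+01, -1.07126928e-04,
        5.89280149e+01, -1.90870648e+00]), 'dq': array([-0.0004317 , -0.05543724, -0.11248889, -0.09073954,  0.12266257,
        0.02171966]), 'joint_efforts': array([ 9.04603148e-04, -7.65035248e+01, -4.35296524e+01,  6.51774555e-02,
        3.98309855e-02,  2.11205850e-05]), 'ee_pos': array([ 0.2305418 , -0.6605528 ,  0.21334779]), 'eef_rot': array([-1.79943197e+02, -1.80123856e-03,  1.92399722e+01]), 'ft_force': array([ 0.68756441, -0.09952843, -0.12643032]), 'wrist_torque': array([0.01218638, 0.06691392, 0.01330594]), 'gripper_force': 0.0, 'grip_width': 0.09112403454868478}
```

View pics/side0.png

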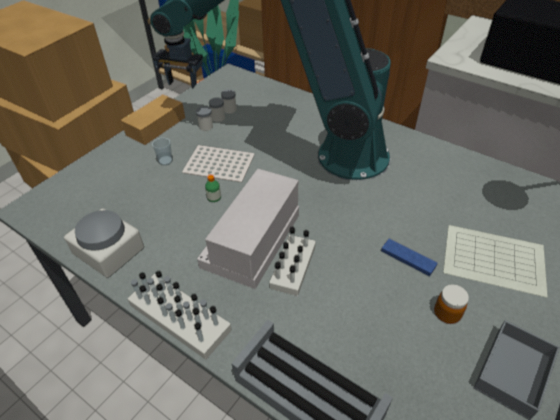

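View pics/top0.png

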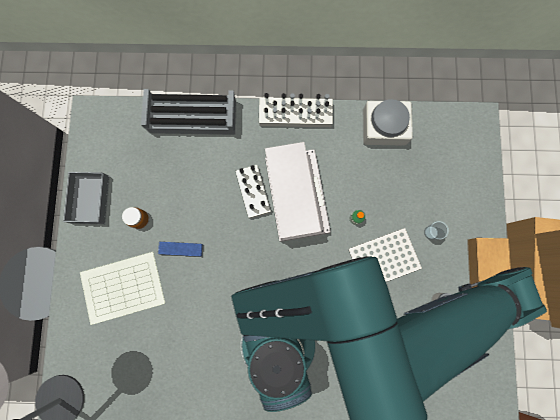

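The hood is the white slab in the top view, with corners near (265,148), (303,142), (328,235) and (281,241). Its open edge is on the right, and the bottle cap is at (360,214). Next I measure both.

```bash
cat > h.py <<'E'
import numpy as np,cv2
from scipy.spatial.transform import Rotation as R
from plant import env
def ray(n,uv):
    i=env.camera_info(n); M=R.from_euler('xyz',i['attitude'],degrees=True).as_matrix()
    d=np.array([(uv[0]-i['cx'])/i['fx'],(uv[1]-i['cy'])/i['fy'],1]); return np.array(i['eye']),M@d
def onz(n,uv,z):
    e,d=ray(n,uv); return e+d*(z-e[2])/d[2]
def proj(n,p):
    i=env.camera_info(n); M=R.from_euler('xyz',i['attitude'],degrees=True).as_matrix()
    c=M.T@(np.array(p)-i['eye']); return np.array([i['fx']*c[0]/c[2]+i['cx'],i['fy']*c[1]/c[2]+i['cy']])
E
python3 - <<'E'
from h import *
im=cv2.imread('pics/top0.png'); 
c=im[125:260,225:385]; cv2.imwrite('pics/tc.png',cv2.resize(c,None,fx=5,fy=4.4,interpolation=cv2.INTER_CUBIC)[:600])
for u in[(265,148),(303,142),(328,235),(281,241)]: print(onz('top',u,.163).round(3))
s=cv2.imread('pics/side0.png')[160:285,185:325]; cv2.imwrite('pics/sc.png',cv2.resize(s,None,fx=4.8,fy=4.8,interpolation=cv2.INTER_CUBIC))
h=cv2.cvtColor(im,cv2.COLOR_BGR2HSV); m=cv2.inRange(h,(5,180,150),(22,255,255))[195:230,340:380]
ys,xs=np.nonzero(m); print(xs.mean()+340,ys.mean()+195, onz('top',(xs.mean()+340,ys.mean()+195),.1).round(3))
E
```

```text
[0.726 0.063 0.163]
[ 0.752 -0.078  0.163]
[ 0.406 -0.172  0.163]
[ 0.381 -0.004  0.163]
360.1388888888889 214.61111111111111 [ 0.492 -0.299  0.1  ]
```

View pics/tc.png

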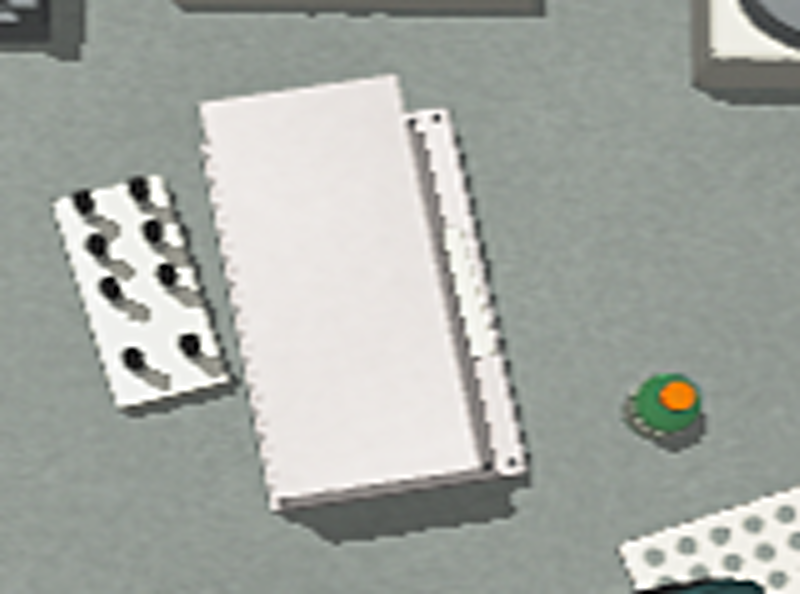

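View pics/sc.png

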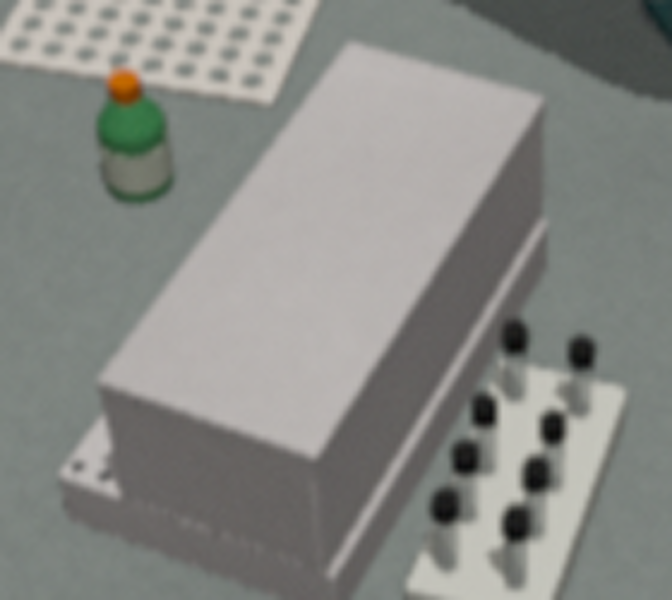

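The crops show the hood top corners clearly in both views. The spreader is the strip along the open edge, and the bottle stands about 0.13 m from that edge.

Run:
```python
from h import *
# console corners: far-back, far-open, near-open, near-back
L=np.array([[95,-170],[-52,-170],[-52,170],[95,170]])/1000
T=[(265,148.2),(304.4,142),(321.6,231.8),(279,238.3)]
S=[(251.3,255.2),(205.8,239.8),(257.5,168.75),(298.5,180.8)]
A=np.array([onz('top',u,.163)[:2] for u in T]); B=np.array([onz('side',u,.163)[:2] for u in S])
print(A.round(3),B.round(3))
P=(A+B)/2
for Q in(A,B,P):
    l=L-L.mean(0); q=Q-Q.mean(0); 
    a=np.arctan2((l[:,0]*q[:,1]-l[:,1]*q[:,0]).sum(),(l*q).sum()); C=np.array([[np.cos(a),-np.sin(a)],[np.sin(a),np.cos(a)]])
    o=Q.mean(0)-C@L.mean(0); print(np.degrees(a),o.round(4),'res',(Q-(o+L@C.T)).round(3).tolist())
for n,p in dict(near=(-30,70),far=(-30,-70),edge=(-52,0)).items(): print(n,(o+C@np.array(p)/1000).round(4))
b=onz('top',(360.1,214.6),.105); print('bottle',b,(C.T@(b[:2]-o)).round(3))
```

```text
[[ 0.726  0.063]
 [ 0.752 -0.083]
 [ 0.418 -0.149]
 [ 0.391  0.004]] [[ 0.727  0.07 ]
 [ 0.757 -0.072]
 [ 0.424 -0.14 ]
 [ 0.397  0.006]]
100.50503059123882 [ 0.5755 -0.0624] res [[0.0, 0.001], [0.0, -0.001], [-0.0, -0.004], [0.0, 0.004]]
101.20018683358163 [ 0.5805 -0.0549] res [[-0.001, -0.001], [-0.0, 0.001], [0.0, -0.001], [0.002, 0.001]]
100.85080368698006 [ 0.578  -0.0586] res [[-0.001, 0.0], [-0.0, 0.0], [-0.0, -0.003], [0.001, 0.002]]
near [ 0.5149 -0.1013]
far [ 0.6524 -0.0749]
edge [ 0.5878 -0.1097]
bottle [ 0.49143709 -0.29841443  0.105     ] [-0.219  0.13 ]
```

Call:
drive_tool(steps="0 0 -30 0 255; 0 0 -30 0 255; 0 0 -30 0 255", squeeze=20)

```text
time: 0.4
ee_pos: [0.2306, -0.6606, 0.3045]
eef_rot: [-179.9, -0.0, 19.2]
ft_force: [0.5, 0.5, 0.1]
grip_width: 0.0697
gripper_force: 0.0
```

Call:
drive_tool(steps="-50 0 0 0 255; -50 0 0 0 255; 7 -49 0 0 255; 7 -49 0 0 255; 7 -49 0 0 255; 7 -49 0 0 255; 7 -49 0 0 255; 7 -49 0 0 255; 7 -49 0 0 255")

```text
time: 1.3
ee_pos: [0.0691, -0.3518, 0.3033]
eef_rot: [-180.0, -0.0, 19.2]
ft_force: [-0.2, -0.1, 1.3]
grip_width: 0.0006
gripper_force: 0.0
```

```bash
python3 -c "
from plant import env
o=env.observe();print(o['joints'].round(1),o['ee_pos'],o['eef_rot'])"
```

```text
[-82.6 -19.8 131.8  -0.   68.1 -11.8] [ 0.06913715 -0.35176814  0.30326432] [-1.79954155e+02 -6.46657657e-03  1.92460972e+01]
```

Call:
drive_tool(steps="7 -49 0 0 255; 7 -49 0 0 255; 0 0 0 0 255")

```text
time: 1.6
ee_pos: [0.0501, -0.2544, 0.3043]
eef_rot: [179.7, 0.1, 19.2]
ft_force: [-0.0, -1.2, -0.0]
grip_width: 0.0006
gripper_force: 0.0
```

```bash
python3 -c "
from plant import env
o=env.observe();print(o['joints'].round(1),o['ee_pos'],o['eef_rot'])"
```

```text
[-84.  -35.  140.   -0.   74.7 -13.2] [ 0.05006758 -0.25442979  0.30430642] [1.79709323e+02 7.18908261e-02 1.92311101e+01]
```

Call:
drive_tool(steps="7 -49 0 0 255; 7 -49 0 0 255; 0 0 0 0 255")

```text
time: 1.9
ee_pos: [0.0395, -0.2014, 0.2922]
eef_rot: [-178.3, -0.2, 19.2]
ft_force: [0.6, -0.1, 0.2]
grip_width: 0.0003
gripper_force: 0.0
```

```bash
python3 -c "
from plant import env
o=env.observe();print(o['joints'].round(1),o['ee_pos'],o['eef_rot'])"
```

```text
[-85.2 -42.3 144.2  -0.2  79.8 -14.4] [ 0.03946564 -0.20141841  0.29215828] [-178.33963317   -0.24259899   19.21296119]
```

Call:
drive_tool(steps="7 -49 0 0 255; 7 -49 0 0 255")

```text
time: 2.1
ee_pos: [0.0354, -0.1813, 0.2732]
eef_rot: [-175.2, -0.7, 19.2]
ft_force: [-0.2, 0.4, -0.6]
grip_width: 0.0005
gripper_force: 0.0
```

```bash
python3 -c "
from plant import env
o=env.observe();print(o['joints'].round(1),o['ee_pos'],o['eef_rot'])"
```

```text
[-85.4 -42.3 146.1  -0.6  80.9 -14.5] [ 0.03543933 -0.18130934  0.27322484] [-175.2288041    -0.67490652   19.22241204]
```

Call:
drive_tool(steps="-7 49 0 0 255; -7 49 0 0 255; -7 49 0 -8.4 255; 0 49 0 -8.4 255; 7 49 0 -8.4 255; 0 0 25 -8.4 255; 0 0 25 -8.4 255; 0 0 25 -8.4 255; 0 0 25 -8.4 255; 0 0 25 -8.4 255; 0 0 25 -8.4 255; 0 0 25 -8.4 255")

```text
time: 3.3
ee_pos: [0.1148, -0.3746, 0.0806]
eef_rot: [179.8, -4.8, 103.5]
ft_force: [-0.2, -0.9, 0.6]
grip_width: 0.0001
gripper_force: 0.0
```

```bash
cat > s.py <<'E'
from h import *
o=env.observe();M=R.from_euler('xyz',o['eef_rot'],degrees=True).as_matrix()
a=np.radians(100.85);C=np.array([[np.cos(a),-np.sin(a),0],[np.sin(a),np.cos(a),0],[0,0,1]])
p0=np.array([.578,-.0586,0])
print('t',round(o['time'],2),'j',o['joints'].round(1),'p',o['ee_pos'].round(4),'r',np.hypot(*o['ee_pos'][:2]).round(3))
print('console p mm',(C.T@(o['ee_pos']-p0)*1000).round(1)); print('tool axes in console (cols)\n',(C.T@M).round(3)); print('F console',(C.T@o['ft_force']).round(1))
E
python3 s.py
```

```text
t 3.3 j [-76.5   9.6 134.4   0.3  40.8 -90.2] p [ 0.1148 -0.3746  0.0806] r 0.392
console p mm [-223.1  514.4   80.6]
tool axes in console (cols)
 [[ 0.995  0.046  0.084]
 [ 0.046 -0.999  0.   ]
 [ 0.084  0.003 -0.996]]
F console [-0.8  0.3  0.6]
```

Call:
drive_tool(steps="49 0 0 0 255; 49 0 0 0 255; 40 0 0 0 255; 40 0 0 0 255")

```text
time: 3.7
ee_pos: [0.075, -0.2031, 0.097]
eef_rot: [179.8, -5.0, 103.2]
ft_force: [-46.1, 175.2, -69.7]
grip_width: 0.0006
gripper_force: 0.0
```

```bash
python3 s.py
```

```text
t 3.7 j [-76.2 -11.9 152.4   0.3  44.5 -89.6] p [ 0.075  -0.2031  0.097 ] r 0.216
console p mm [-47.2 521.2  97. ]
tool axes in console (cols)
 [[ 0.995  0.04   0.088]
 [ 0.04  -0.999  0.001]
 [ 0.088  0.003 -0.996]]
F console [180.8  12.3 -69.7]
```

Call:
drive_tool(steps="0 0 0 0 255")

```text
time: 3.8
ee_pos: [0.076, -0.207, 0.0993]
eef_rot: [179.8, -4.5, 103.2]
ft_force: [0.1, -0.0, 0.4]
grip_width: 0.0007
gripper_force: 0.0
```

```bash
python3 s.py; python3 -c "
from h import *
print(env.observe()['joints'], [a for a in dir(env) if a[0]!='_'])
cv2.imwrite('pics/s1.png',env.camera('side')[:,:,::-1])"
```

```text
t 3.8 j [-76.2 -12.2 152.2   0.3  44.5 -89.6] p [ 0.076  -0.207   0.0993] r 0.22
console p mm [-51.2 521.   99.3]
tool axes in console (cols)
 [[ 0.996  0.04   0.078]
 [ 0.041 -0.999  0.   ]
 [ 0.078  0.003 -0.997]]
F console [-0.  -0.   0.4]
[-76.1679638  -12.22228226 152.2061285    0.29908163  44.46762967
 -89.56622421] ['Unreachable', 'camera', 'camera_info', 'job_done', 'observe']
```

View pics/s1.png

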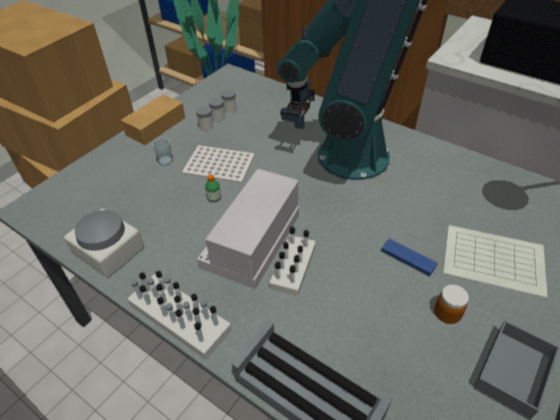

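Call:
drive_tool(steps="-10 0 -40 0 255; 0 0 -50 0 255; 0 0 -50 0 255; 0 0 -50 0 255; 0 0 -50 0 255; 0 0 -50 0 255; 0 0 -50 0 255; 0 0 -50 0 255; 0 0 -50 0 255; 0 0 -30 0 255; 10 0 0 0 255")

```text
time: 4.95
ee_pos: [0.0835, -0.2456, 0.5679]
eef_rot: [179.8, -4.8, 103.2]
ft_force: [0.3, -0.9, -1.0]
grip_width: 0.0003
gripper_force: 0.0
```

```bash
python3 s.py
```

```text
t 4.95 j [-76.6 -35.6 115.    0.2 105.3 -89.7] p [ 0.0835 -0.2456  0.5679] r 0.259
console p mm [-90.6 520.8 567.9]
tool axes in console (cols)
 [[ 0.996  0.04   0.084]
 [ 0.04  -0.999  0.001]
 [ 0.084  0.003 -0.996]]
F console [-0.9 -0.1 -1. ]
```

Call:
drive_tool(steps="20 0 0 0 255; 20 0 0 0 255; 20 0 0 0 255; 20 0 0 0 255; 20 0 0 0 255; 20 0 0 0 255")

```text
time: 5.55
ee_pos: [0.0742, -0.1751, 0.5871]
eef_rot: [-179.9, -7.0, 103.2]
ft_force: [1.3, -0.6, 0.9]
grip_width: 0.0007
gripper_force: 0.0
```

```bash
python3 s.py
```

```text
t 5.55 j [-74.3 -42.3 116.1   0.2 113.1 -87.4] p [ 0.0742 -0.1751  0.5871] r 0.19
console p mm [-19.6 516.7 587.1]
tool axes in console (cols)
 [[ 0.992  0.041  0.121]
 [ 0.04  -0.999  0.007]
 [ 0.121 -0.002 -0.993]]
F console [-0.8 -1.1  0.9]
```

Call:
drive_tool(steps="30 0 0 0 255; 40 0 0 0 255; 45 0 0 0 255; 45 0 0 0 255; 45 0 0 0 255; 45 0 0 0 255")

```text
time: 6.15
ee_pos: [0.11, -0.0839, 0.6846]
eef_rot: [-177.6, -13.1, 103.0]
ft_force: [-0.9, 0.1, 1.0]
grip_width: 0.0006
gripper_force: 0.0
```

```bash
python3 s.py
```

```text
t 6.15 j [-53.2 -42.3 107.    3.9 128.2 -64.3] p [ 0.11   -0.0839  0.6846] r 0.138
console p mm [ 63.3 464.4 684.6]
tool axes in console (cols)
 [[ 0.973  0.047  0.225]
 [ 0.036 -0.998  0.05 ]
 [ 0.227 -0.04  -0.973]]
F console [0.3 0.9 1. ]
```

Call:
drive_tool(steps="-9 49 0 0 255; -9 49 0 0 255; -9 49 0 0 255; -9 49 0 0 255; 0 40 0 0 255; 49 0 0 0 255; 49 0 0 0 255; 49 0 0 0 255; 49 0 0 0 255; 49 0 0 0 255; 49 0 0 0 255; 49 0 0 0 255")

```text
time: 7.35
ee_pos: [0.2571, 0.2389, 0.7402]
eef_rot: [-177.7, -12.9, 103.1]
ft_force: [1.0, 0.4, 0.0]
grip_width: 0.0009
gripper_force: 0.0
```

```bash
python3 s.py
```

```text
t 7.35 j [ 29.1 -25.9  93.8  13.9 110.2  20.7] p [0.2571 0.2389 0.7402] r 0.351
console p mm [352.6 259.1 740.2]
tool axes in console (cols)
 [[ 0.974  0.048  0.221]
 [ 0.038 -0.998  0.049]
 [ 0.223 -0.039 -0.974]]
F console [ 0.2 -1.1  0. ]
```

Call:
drive_tool(steps="40 -26 0 0 255; 40 -26 0 0 255; 40 -26 0 0 255; 40 -26 0 0 255; 40 -26 0 0 255; 40 -26 0 0 255; 40 -26 0 0 255; 40 -26 0 0 255; 40 -26 0 0 255; 40 -26 0 0 255; 40 -26 0 0 255; 40 -26 0 0 255")

```text
time: 8.55
ee_pos: [-0.1452, 0.6141, 0.8561]
eef_rot: [-177.7, -12.8, 103.1]
ft_force: [0.8, 0.8, 0.3]
grip_width: 0.0006
gripper_force: 0.0
```

```bash
python3 s.py
```

```text
t 8.55 j [ 99.9   2.1  59.7   3.1 105.6  87.7] p [-0.1452  0.6141  0.8561] r 0.631
console p mm [796.8 583.6 856.1]
tool axes in console (cols)
 [[ 0.974  0.049  0.219]
 [ 0.039 -0.998  0.048]
 [ 0.221 -0.039 -0.974]]
F console [ 0.6 -0.9  0.3]
```

Call:
drive_tool(steps="38 0 -30 0 255; 38 0 -30 0 255; 20 0 -16 0 255; 15 0 -12 0 255; 15 0 -12 0 255; 15 0 -12 0 255; 15 0 -12 0 255")

```text
time: 9.25
ee_pos: [-0.164, 0.721, 0.9911]
eef_rot: [-177.7, -12.9, 103.1]
ft_force: [2.9, -22.6, 81.5]
grip_width: 0.0005
gripper_force: 0.0
```

```bash
python3 s.py
```

```text
t 9.25 j [ 99.9  33.9   0.    4.1 133.2  89.7] p [-0.164   0.721   0.9911] r 0.739
console p mm [905.4 581.9 991.1]
tool axes in console (cols)
 [[ 0.974  0.048  0.222]
 [ 0.038 -0.998  0.049]
 [ 0.223 -0.039 -0.974]]
F console [-22.7   1.4  81.5]
```

Call:
drive_tool(steps="10 0 -5 0 255; 20 0 -10 0 255; 30 0 -10 0 255; 30 0 -10 0 255")

```text
time: 9.65
ee_pos: [-0.1698, 0.749, 0.9844]
eef_rot: [-177.7, -16.1, 103.0]
ft_force: [-0.7, -0.7, -0.1]
grip_width: 0.0006
gripper_force: 0.0
```

```bash
python3 s.py
```

```text
t 9.65 j [9.990e+01 3.480e+01 1.000e-01 4.100e+00 1.291e+02 8.970e+01] p [-0.1698  0.749   0.9844] r 0.768
console p mm [933.9 582.4 984.4]
tool axes in console (cols)
 [[ 0.96   0.048  0.275]
 [ 0.036 -0.998  0.051]
 [ 0.277 -0.039 -0.96 ]]
F console [-0.6  0.8 -0.1]
```

Call:
drive_tool(steps="40 0 -15 0 255; 45 0 -20 0 255; 45 0 -20 0 255; 45 0 -20 0 255; 45 0 -20 0 255; 45 0 -20 0 255")

```text
time: 10.25
ee_pos: [-0.1809, 0.8083, 0.9802]
eef_rot: [-177.4, -24.5, 102.6]
ft_force: [-0.5, -0.1, 0.3]
grip_width: 0.0003
gripper_force: 0.0
```

```bash
python3 s.py
```

```text
t 10.25 j [9.980e+01 3.620e+01 1.000e-01 4.300e+00 1.192e+02 8.960e+01] p [-0.1809  0.8083  0.9802] r 0.828
console p mm [994.3 582.2 980.2]
tool axes in console (cols)
 [[ 0.909  0.049  0.413]
 [ 0.027 -0.998  0.058]
 [ 0.415 -0.042 -0.909]]
F console [0.  0.5 0.3]
```

Call:
drive_tool(steps="48 0 -12 0 255; 48 0 -12 0 255; 48 0 -12 0 255; 48 0 -12 0 255; 48 0 -12 0 255; 48 0 -12 0 255; 48 0 -12 0 255; 48 0 -12 0 255; 48 0 -12 0 255")

```text
time: 11.15
ee_pos: [-0.1949, 0.8839, 0.9995]
eef_rot: [-176.8, -38.9, 101.7]
ft_force: [0.0, -0.6, 1.1]
grip_width: 0.0006
gripper_force: 0.0
```

```bash
python3 s.py
```

```text
t 11.15 j [9.960e+01 3.750e+01 1.000e-01 4.700e+00 1.036e+02 8.950e+01] p [-0.1949  0.8839  0.9995] r 0.905
console p mm [1071.1  581.7  999.5]
tool axes in console (cols)
 [[ 0.779  0.05   0.626]
 [ 0.012 -0.998  0.065]
 [ 0.627 -0.044 -0.777]]
F console [-0.6  0.1  1.1]
```

Call:
drive_tool(steps="48 0 -12 0 255; 48 0 -12 0 255; 48 0 -12 0 255; 48 0 -12 0 255; 48 0 -12 0 255; 48 0 -12 0 255; 48 0 -12 0 255")

```text
time: 11.85
ee_pos: [-0.191, 0.8887, 1.0653]
eef_rot: [-176.0, -50.4, 100.7]
ft_force: [-0.6, -0.5, -0.7]
grip_width: 0.0001
gripper_force: 0.0
```

```bash
python3 s.py
```

```text
t 11.85 j [99.1 35.3  0.1  5.2 94.2 89.4] p [-0.191   0.8887  1.0653] r 0.909
console p mm [1075.1  577.  1065.3]
tool axes in console (cols)
 [[ 0.637  0.051  0.769]
 [-0.002 -0.998  0.068]
 [ 0.771 -0.045 -0.635]]
F console [-0.4  0.7 -0.7]
```

Call:
drive_tool(steps="-20 10 -8 0 255; -40 21 -16 0 255; -40 21 -16 0 255; -40 21 -16 0 255; -40 21 -16 0 255; -40 21 -16 0 255; -40 21 -16 0 255; -40 21 -16 0 255; -40 21 -16 0 255; -40 21 -16 0 255; -40 21 -16 0 255; -40 21 -16 0 255")

```text
time: 13.05
ee_pos: [0.1024, 0.5651, 0.8522]
eef_rot: [-176.2, -50.4, 101.0]
ft_force: [0.7, 0.8, 0.9]
grip_width: 0.0005
gripper_force: 0.0
```

```bash
cat >> s.py <<'E'
import sys
if len(sys.argv)>3:
    g=np.array(list(map(float,sys.argv[1:4]))); d=M.T@C@(g/1000-C.T@(o['ee_pos']-p0))*1000
    print('to goal in tool mm',d.round(1),'len',np.linalg.norm(d).round(0))
E
python3 s.py 450 200 700
```

```text
t 13.05 j [ 63.1 -18.9  87.3  33.2  73.   51.8] p [0.1024 0.5651 0.8522] r 0.574
console p mm [702.1 349.7 852.2]
tool axes in console (cols)
 [[ 0.637  0.053  0.769]
 [ 0.002 -0.998  0.068]
 [ 0.77  -0.042 -0.636]]
F console [ 0.6 -0.8  0.9]
to goal in tool mm [-278.2  142.3 -107.2] len 330.0
```

Call:
drive_tool(steps="-38 27 -15 0 255; -38 27 -15 0 255; -38 27 -15 0 255; -38 27 -15 0 255; -38 27 -15 0 255; -38 27 -15 0 255; -38 27 -15 0 255")

```text
time: 13.75
ee_pos: [0.3406, 0.366, 0.7063]
eef_rot: [-176.3, -50.3, 101.0]
ft_force: [0.3, 0.6, 0.9]
grip_width: 0.0005
gripper_force: 0.0
```

```bash
python3 s.py -230 145 330
```

```text
t 13.75 j [ 19.7 -18.4 101.   50.3  91.7  11.2] p [0.3406 0.366  0.7063] r 0.5
console p mm [461.7 153.2 706.3]
tool axes in console (cols)
 [[ 0.638  0.052  0.768]
 [ 0.002 -0.998  0.066]
 [ 0.77  -0.041 -0.637]]
F console [ 0.5 -0.4  0.9]
to goal in tool mm [-731.2  -12.4 -292. ] len 787.0
```

Call:
drive_tool(steps="-45 -1 -18 0 255; -45 -1 -18 0 255; -45 -1 -18 0 255; -45 -1 -18 0 255; -45 -1 -18 0 255; -45 -1 -18 0 255; -45 -1 -18 0 255; -45 -1 -18 0 255; -45 -1 -18 0 255; -45 -1 -18 0 255; -45 -1 -18 0 255; -45 -1 -18 0 255")

```text
time: 14.95
ee_pos: [0.4394, -0.1359, 0.4286]
eef_rot: [-176.2, -50.2, 101.0]
ft_force: [0.1, -0.3, 0.1]
grip_width: 0.0002
gripper_force: 0.0
```

```bash
python3 s.py -230 145 330
```

```text
t 14.95 j [-36.3   5.6 106.5  29.9 108.8 -49.9] p [ 0.4394 -0.1359  0.4286] r 0.46
console p mm [-49.9 150.7 428.6]
tool axes in console (cols)
 [[ 0.64   0.053  0.766]
 [ 0.001 -0.998  0.067]
 [ 0.768 -0.042 -0.639]]
F console [-0.3 -0.1  0.1]
to goal in tool mm [-191.1    0.4  -75.5] len 205.0
```

```bash
python3 s.py -143 132 176
```

```text
t 14.95 j [-36.3   5.6 106.5  29.9 108.8 -49.9] p [ 0.4394 -0.1359  0.4286] r 0.46
console p mm [-49.9 150.7 428.6]
tool axes in console (cols)
 [[ 0.64   0.053  0.766]
 [ 0.001 -0.998  0.067]
 [ 0.768 -0.042 -0.639]]
F console [-0.3 -0.1  0.1]
to goal in tool mm [-253.7   24.4   88.7] len 270.0
```

Call:
drive_tool(steps="-42 4 15 0 255; -42 4 15 0 255; -42 4 15 0 255; -42 4 15 0 255; -42 4 15 0 255; -42 4 14 0 255; 0 0 0 0 255; 0 0 0 0 255")

```text
time: 15.75
ee_pos: [0.4742, -0.2204, 0.1783]
eef_rot: [-176.1, -50.3, 100.9]
ft_force: [0.3, -0.2, 1.1]
grip_width: 0.0004
gripper_force: 0.0
```

```bash
python3 s.py -28 142 80; python3 -c "
from h import *
cv2.imwrite('pics/t2.png',cv2.resize(env.camera('top')[100:280,220:420,::-1],None,fx=3.3,fy=3.3))"
```

```text
t 15.75 j [-40.3  29.4 104.5  25.4  91.1 -63.1] p [ 0.4742 -0.2204  0.1783] r 0.523
console p mm [-139.4  132.4  178.3]
tool axes in console (cols)
 [[ 0.639  0.053  0.768]
 [ 0.    -0.998  0.069]
 [ 0.769 -0.044 -0.637]]
F console [-0.3 -0.3  1.1]
to goal in tool mm [ -4.4   0.6 148.8] len 149.0
```

View pics/t2.png

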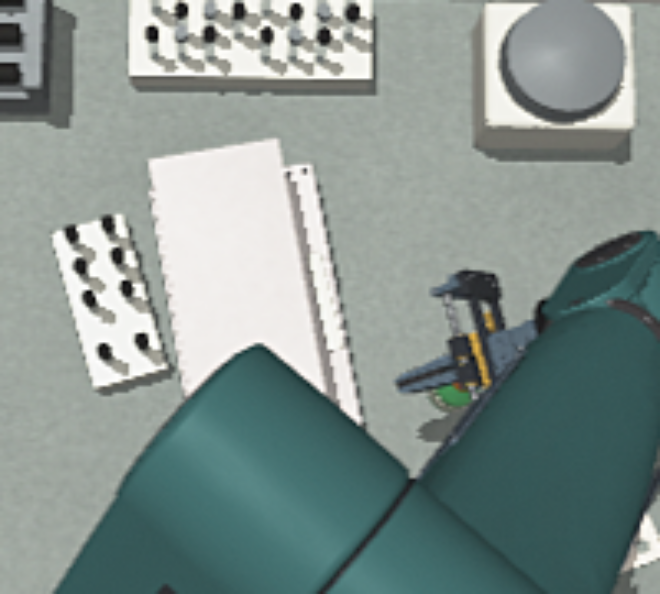

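The top view shows the hand slanting towards the open side, fingers shut, with the tip at crop (400,385) and above the bottle. I go in along the tool axis.

Call:
drive_tool(steps="-4 0 25 0 255; 0 0 30 0 255; 0 0 30 0 255; 0 0 25 0 255; 0 0 20 0 255; 0 0 15 0 255; 0 0 3 0 255; 0 0 0 0 255")

```text
time: 16.6
ee_pos: [0.4438, -0.1136, 0.0812]
eef_rot: [-176.2, -50.2, 101.0]
ft_force: [0.7, 0.6, 1.2]
grip_width: 0.0001
gripper_force: 0.0
```

```bash
python3 s.py -28 142 80; python3 -c "
from h import *
print(proj('top',[0.4742,-0.2204,0.1783]),400/3.3+220,385/3.3+100)"
```

```text
t 16.6 j [-34.2  32.6 114.5  30.3  77.6 -66. ] p [ 0.4438 -0.1136  0.0812] r 0.458
console p mm [-28.8 142.1  81.2]
tool axes in console (cols)
 [[ 0.64   0.054  0.767]
 [ 0.002 -0.998  0.068]
 [ 0.768 -0.042 -0.639]]
F console [ 0.4 -0.8  1.2]
to goal in tool mm [-0.4  0.2  1.3] len 1.0
[342.10609729 216.00723811] 341.21212121212125 216.66666666666669
```

Call:
drive_tool(steps="0 4 0 0 255; 0 4 0 0 255; 0 2 0 0 255; 0 2 0 0 255; 0 2 0 0 255; 0 2 0 0 255; 0 2 0 0 255; 0 2 0 0 255; 0 2 0 0 255; 0 2 0 0 255")

```text
time: 17.6
ee_pos: [0.4667, -0.1075, 0.0792]
eef_rot: [-176.1, -50.3, 100.9]
ft_force: [1.1, -0.1, 0.1]
grip_width: 0.0006
gripper_force: 0.0
```

Call:
drive_tool(steps="0 3 0 0 255; 0 3 0 0 255; 0 3 0 0 255; 0 3 0 0 255; 0 3 0 0 255; 0 3 0 0 255; 0 3 0 0 255")

```text
time: 18.3
ee_pos: [0.4872, -0.1025, 0.0783]
eef_rot: [-176.1, -50.3, 100.9]
ft_force: [0.3, 0.6, -0.0]
grip_width: 0.0007
gripper_force: 0.0
```

```bash
python3 s.py
```

```text
t 18.3 j [-31.1  34.7 110.8  32.4  78.1 -63.6] p [ 0.4872 -0.1025  0.0783] r 0.498
console p mm [-26.   97.5  78.3]
tool axes in console (cols)
 [[ 0.639  0.053  0.767]
 [ 0.001 -0.998  0.069]
 [ 0.769 -0.043 -0.638]]
F console [ 0.6 -0.5 -0. ]
```

Call:
drive_tool(steps="0 3 0 0 255; 0 3 0 0 255; 0 3 0 0 255; 0 2 0 0 255; 0 2 0 0 255; 0 2 0 0 255")

```text
time: 18.9
ee_pos: [0.5016, -0.0989, 0.0776]
eef_rot: [-176.1, -50.3, 100.9]
ft_force: [-0.6, 0.1, 0.0]
grip_width: 0.0007
gripper_force: 0.0
```

Call:
drive_tool(steps="0 1 0 0 255; 0 1 0 0 255; 0 1 0 0 255")

```text
time: 19.2
ee_pos: [0.5044, -0.0982, 0.0775]
eef_rot: [-176.1, -50.3, 100.9]
ft_force: [0.0, 0.7, -0.0]
grip_width: 0.0005
gripper_force: 0.0
```

Call:
drive_tool(steps="0 1 0 0 255; 0 1 0 0 255")

```text
time: 19.4
ee_pos: [0.5063, -0.0978, 0.0774]
eef_rot: [-176.1, -50.3, 100.9]
ft_force: [0.1, 0.1, 0.3]
grip_width: 0.0002
gripper_force: 0.0
```

Call:
drive_tool(steps="0 1 0 0 255; 0 1 0 0 255; 0 1 0 0 255")

```text
time: 19.7
ee_pos: [0.5092, -0.097, 0.0773]
eef_rot: [-176.1, -50.3, 100.9]
ft_force: [-1.0, -1.8, -0.2]
grip_width: 0.0002
gripper_force: 0.9
```

Call:
drive_tool(steps="0 1 0 0 255; 0 1 0 0 255")

```text
time: 19.9
ee_pos: [0.5108, -0.0966, 0.0772]
eef_rot: [-176.0, -50.3, 100.9]
ft_force: [-4.4, -3.0, 2.0]
grip_width: 0.0007
gripper_force: 3.1
```

Call:
drive_tool(steps="0 1 0 0 255; 0 1 0 0 255")

```text
time: 20.1
ee_pos: [0.5124, -0.0962, 0.0772]
eef_rot: [-176.0, -50.3, 100.9]
ft_force: [-8.6, -6.1, 4.3]
grip_width: 0.0007
gripper_force: 5.4
```

Call:
drive_tool(steps="0 -5 0 0 255; 0 -10 0 0 255; 0 0 -20 0 255; 0 0 -30 0 255; 0 0 -30 0 255; 0 0 -10 0 255; 0 0 0 0 255")

```text
time: 20.8
ee_pos: [0.5179, -0.1671, 0.1356]
eef_rot: [-176.2, -50.2, 100.9]
ft_force: [-0.4, 0.3, -0.3]
grip_width: 0.0006
gripper_force: 0.0
```

```bash
python3 s.py -24 1 80
```

```text
t 20.8 j [-34.5  33.2 104.1  29.5  86.1 -61.1] p [ 0.5179 -0.1671  0.1356] r 0.544
console p mm [-95.2  79.4 135.6]
tool axes in console (cols)
 [[ 0.64   0.052  0.767]
 [ 0.001 -0.998  0.067]
 [ 0.768 -0.042 -0.639]]
F console [ 0.4  0.3 -0.3]
to goal in tool mm [ 2.8 84.3 84.8] len 120.0
```

Call:
drive_tool(steps="0 42 0 0 255; 0 42 0 0 255; 2 0 10 0 255; 0 0 20 0 255; 0 0 15 0 255")

```text
time: 21.3
ee_pos: [0.587, -0.1094, 0.1024]
eef_rot: [-175.9, -50.4, 100.8]
ft_force: [0.4, -0.3, -0.3]
grip_width: 0.0005
gripper_force: 0.0
```

Call:
drive_tool(steps="0 0 10 0 255; 0 0 10 0 255; 0 0 10 0 255; 0 0 10 0 255; 0 0 0 0 255")

```text
time: 21.8
ee_pos: [0.58, -0.081, 0.0781]
eef_rot: [-176.0, -50.3, 100.9]
ft_force: [0.1, -0.7, -0.6]
grip_width: 0.0006
gripper_force: 0.0
```

```bash
python3 s.py -24 1 80
```

```text
t 21.8 j [-25.6  39.2 101.8  35.8  80.1 -58.2] p [ 0.58   -0.081   0.0781] r 0.586
console p mm [-22.4   2.2  78.1]
tool axes in console (cols)
 [[ 0.638  0.054  0.768]
 [ 0.    -0.998  0.07 ]
 [ 0.77  -0.045 -0.637]]
F console [-0.7  0.  -0.6]
to goal in tool mm [ 0.4  1.  -2.5] len 3.0
```

Call:
drive_tool(steps="0 2 0 0 255; 0 2 0 0 255; 0 2 0 0 255; 0 2 0 0 255; 0 2 0 0 255; 0 2 0 0 255; 0 2 0 0 255")

```text
time: 22.5
ee_pos: [0.5944, -0.0786, 0.0783]
eef_rot: [-176.1, -50.3, 100.9]
ft_force: [-2.7, -1.2, 1.1]
grip_width: 0.0008
gripper_force: 1.2
```

Call:
drive_tool(steps="0 2 0 0 255; 0 2 0 0 255; 0 2 0 0 255; 0 2 0 0 255; 0 2 0 0 255; 0 2 0 0 255; 0 2 0 0 255")

```text
time: 23.2
ee_pos: [0.6082, -0.0752, 0.0777]
eef_rot: [-176.1, -50.3, 100.9]
ft_force: [-0.2, -0.9, 0.3]
grip_width: 0.0006
gripper_force: 0.4
```

Call:
drive_tool(steps="0 2 0 0 255; 0 2 0 0 255; 0 2 0 0 255; 0 2 0 0 255; 0 2 0 0 255; 0 2 0 0 255; 0 2 0 0 255")

```text
time: 23.9
ee_pos: [0.6217, -0.0718, 0.077]
eef_rot: [-176.1, -50.3, 100.9]
ft_force: [0.4, -0.7, 0.5]
grip_width: 0.0005
gripper_force: 0.0
```

Call:
drive_tool(steps="0 2 0 0 255; 0 2 0 0 255; 0 2 0 0 255; 0 2 0 0 255; 0 2 0 0 255; 0 2 0 0 255; 0 2 0 0 255")

```text
time: 24.6
ee_pos: [0.6353, -0.0685, 0.0764]
eef_rot: [-176.1, -50.3, 100.9]
ft_force: [0.5, -0.5, 0.1]
grip_width: 0.0004
gripper_force: 0.0
```

Call:
drive_tool(steps="0 2 0 0 255; 0 2 0 0 255; 0 2 0 0 255; 0 1 0 0 255")

```text
time: 25.0
ee_pos: [0.6421, -0.0668, 0.0761]
eef_rot: [-176.1, -50.3, 100.9]
ft_force: [0.2, -0.2, 0.5]
grip_width: 0.0007
gripper_force: 0.0
```

Call:
drive_tool(steps="0 1 0 0 255; 0 1 0 0 255; 0 1 0 0 255")

```text
time: 25.3
ee_pos: [0.6445, -0.066, 0.0759]
eef_rot: [-176.0, -50.3, 100.9]
ft_force: [-3.5, -0.4, 1.1]
grip_width: 0.0006
gripper_force: 1.7
```

Call:
drive_tool(steps="0 1 0 0 255; 0 1 0 0 255")

```text
time: 25.5
ee_pos: [0.6461, -0.0656, 0.0758]
eef_rot: [-176.0, -50.3, 100.9]
ft_force: [-7.2, -1.9, 1.7]
grip_width: 0.0004
gripper_force: 3.4
```

```bash
python3 s.py
```

```text
t 25.5 j [-22.4  42.9  94.7  37.6  81.5 -54.5] p [ 0.6461 -0.0656  0.0758] r 0.649
console p mm [-19.7 -65.6  75.8]
tool axes in console (cols)
 [[ 0.639  0.054  0.768]
 [ 0.    -0.998  0.07 ]
 [ 0.769 -0.045 -0.637]]
F console [-0.5  7.5  1.7]
```

Call:
drive_tool(steps="0 -3 0 0 255; 0 -12 0 0 255; 0 0 -15 0 255; 0 0 -30 0 255; 0 0 -40 0 255; 0 0 -45 0 255; 0 0 -45 0 255; 0 0 -20 0 255; 0 0 0 0 255; 0 0 0 0 255")

```text
time: 26.5
ee_pos: [0.673, -0.2132, 0.2002]
eef_rot: [-176.0, -50.3, 100.9]
ft_force: [-0.9, 1.4, -0.2]
grip_width: 0.0008
gripper_force: 0.0
```

```bash
python3 s.py; python3 -c "
from h import *
cv2.imwrite('pics/s3.png',env.camera('side')[:,:,::-1])"
```

```text
t 26.5 j [-31.   40.3  83.   32.   96.9 -51.7] p [ 0.673  -0.2132  0.2002] r 0.706
console p mm [-169.7  -64.3  200.2]
tool axes in console (cols)
 [[ 0.639  0.053  0.768]
 [ 0.    -0.998  0.069]
 [ 0.769 -0.044 -0.637]]
F console [ 1.6  0.7 -0.2]
```

View pics/s3.png

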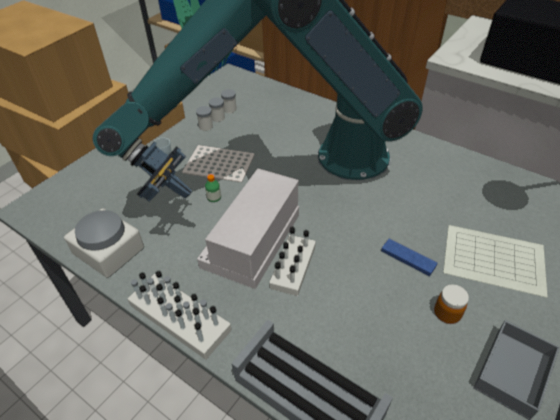

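The hand is clear at (175,180). The bottle (212,188), the tile and the rack all stand where they were.

```bash
python3 -c "
from plant import env
print(env.job_done())"
```

```text
the job is handed in; nothing more can be done
None
```

I handed the job in at 26.5 s with both toggles felt on and the hand clear: near already on and left on, far found off and flipped, presses about 11 N or less; but one wrist reading of about 190 N (limit 120 N, not a contact) at 3.7 s, when joint 3 ran into its range limit (read 152.4° against 152.35°), may have failed the run, and no verdict was returned.

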